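# Bed the proud tile

### The job

One tile of the small mosaic panel, the round blue one, still stands proud on its pat of adhesive. Press it down gently with the closed fingertips until it is fully down, level with the green tiles round it, then withdraw. Do not touch the green tiles, do not pull the blue one up, and leave the rest of the bench as it is.

Things in the scene. Friction and masses are not known exactly. Their poses are not given: they have to be found in the camera images.
- panel: mosaic panel fixed to the bench, plaster bed in a pale wooden frame, 200 x 274 mm; origin at the centre of its underside, x along its short side, z up; bed top 10 mm, frame top 13 mm above the bench. Six tiles lie on it in 2 rows (72 mm apart along x) of 3 (74 mm apart along y), each within a few mm of its place; which lies where changes
- blue_disc: the round dark blue glazed tile, 52 mm across, 7 mm thick, about 20 mm clear of its neighbours; origin at the centre of its underside, z up. It moves only straight up and down: it stands 5 to 7.5 mm proud, yields to a push of 5 to 6 N, stays where it is left, and when level with the green ones meets a springy stop (6 N per mm). 12 N does; up to 20 N is gentle, over 30 N too hard
- blue_top (a point): centre of the upper face of the round blue tile; 17 mm above the bench when it is level with the green tiles, 22 to 24.5 mm at the start
- blue_tile (a joint): how far the blue tile is pressed in, m: about 0 at the start (-0.0015 to 0.001), grows downward, 0.006 when level with the green tiles (stop); negative if it is pulled up
- green_0: green glazed hexagonal tile, loose, about 57 mm across and 7 mm thick, lying freshly laid on the bed of the panel, its top 17 mm above the bench; origin at the centre of its underside; not to be touched
- green_1: green glazed hexagonal tile, loose, about 57 mm across and 7 mm thick, lying freshly laid on the bed of the panel, its top 17 mm above the bench; origin at the centre of its underside; not to be touched
- green_2: green glazed hexagonal tile, loose, about 57 mm across and 7 mm thick, lying freshly laid on the bed of the panel, its top 17 mm above the bench; origin at the centre of its underside; not to be touched
- green_3: green glazed hexagonal tile, loose, about 57 mm across and 7 mm thick, lying freshly laid on the bed of the panel, its top 17 mm above the bench; origin at the centre of its underside; not to be touched
- green_4: green glazed hexagonal tile, loose, about 57 mm across and 7 mm thick, lying freshly laid on the bed of the panel, its top 17 mm above the bench; origin at the centre of its underside; not to be touched
- wedge: loose yellow plastic wedge, 49 x 38 x 14 mm, on the bench near the panel's robot side; origin at the centre of its underside; a bystander
- masking_tape: roll of cream masking tape lying flat, 96 mm across, 25 mm high; origin at the centre of its underside; a loose bystander

How it is judged:
By the outcome, as a careful person would: the job done as asked, in the order asked, and still so for the second after the job is handed in, with the robot touching nothing.
It also fails if it takes over 32 s, if anything falls off the work surface, if the arm or the gripper's body presses on something with over 40 N, if the wrist force passes 120 N, or if a joint passes its speed limit or range.

### The arm

A 6-joint arm with a two-finger parallel gripper is mounted at the origin on a cart in front of the work surface, level with it; the furniture and walls round the work are solid. World frame = base frame: x ahead of the robot, y to its left, z up, the work surface at z = 0. Lengths are in m, angles in rad, forces in N, time in s.
With the tool pointing down it reaches from about 0.35 to 0.775 m from the base axis. Payload 7.3 kg.
Tool frame: the origin (TCP) lies midway between the tips of the shut fingers; the grasp point (between the pads) lies 19 mm behind it; z points along the fingers, y is the line along which they close (so a half turn about z gives the same grasp; the last joint's range is limited). The gripper opens to 92 mm and grips with 3 to 60 N. Pads are 19 mm wide; open, the fingers measure 130 mm over their backs; the gripper's body (75 mm by 190 mm) begins 47 mm behind the grasp point.
Start: joints at [-1.284, 0.342, 1.524, -0, 1.275, -0.146], TCP at [0.22, -0.477, 0.227] pointing down, gripper open.
Joint ranges: [-2.53, 2.53], [-0.77, 2.02], [0.04, 2.7], [-1, 4.14], [0.28, 2.66], [-3.11, 3.11]. Speed limits (rad/s): [2.57, 2.57, 3.14, 3.14, 3.14, 3.14].

### API

Orientations are given as a unit quaternion [x, y, z, w].
In Python, from workcell import manip gives the robot as it stands.
- The arm moves only by the tool creep_tool, called after ">>>" as a command line: name --pt "numbers of a row" for each row, then --argument value for the rest. Schema: {"type":"object","properties":{"deltas":{"type":"array","items":{"type":"object","properties":{"sx":{"type":"number"},"sy":{"type":"number"},"sz":{"type":"number"},"yaw":{"type":"number"}},"additionalProperties":false},"minItems":1,"maxItems":8},"aperture":{"type":"number"},"squeeze":{"type":"number"},"only":{"type":"string"},"quiet":{"type":"boolean"},"lines":{"type":"string"}},"required":["deltas"],"additionalProperties":false}. deltas is a list of rows, 1 to 8 of them, each an object with the fields sx, sy, sz (the shift in units of 5 mm), yaw (a turn about the tool's z in units of 0.1 rad); a field left out counts as zero; each row shifts and turns the commanded pose from where the row before left it, along the tool's axes as they then stand; what a row does not reach is not made up. A row lasts 1/12 s, in which the tool goes at most 0.0417 m and 0.125 rad, less where a joint would pass 70% of its speed; a pose out of reach is approached as far as the arm can. aperture is the finger opening in m, set as the call begins (left out keeps the last). The fingers move at their own pace and stop on an object; squeeze is the grip in N (left out, the last holds). Time passes only in rows, so rows that do not move let the fingers close. The tool returns the time, the measured TCP pose, the force, the opening and the grip force at its end. only (a regular expression) keeps the lines of the reply that match it, lines (a string "A,B") keeps lines A to B, and quiet returns only ok. Input that does not fit is refused with a message, and nothing moves.
- manip.read_state(): the state, without advancing time (a new reading comes with each control period).
- manip.camera(name): name is "scene" or "top"; returns a dict with "pixels" (400x640x3 uint8, blue, green, red), "fx", "fy", "cx", "cy" (pixels), "k1" (the pictures are not rectified: a ray, as slopes to the right and down, at radius r is drawn at 1 + k1 r^2 times it, then the intrinsics apply), "extrinsics" (4x4, takes a point from camera to world coordinates). Camera axes: x right, y up, looking along -z (the intrinsics and any distortion apply to the point x, -y, -z); pixel columns grow to the right and rows downward; lengths in m; the calibration is good to about 2 mm. A picture is of the moment at which its call begins. There is no depth.
- manip.hand_in(): hands the job in; it is judged then, once.
The state is a dict: "t": time; "qpos": joint angles; "qvel": joint speeds; "effort": joint torques, N m; "position": TCP position; "orientation": TCP orientation; "contact_force": force on the tool from outside, world axes, zero at the start; "torque": the same for the moment, N m; "grip_width": finger opening in m; "gripper_force": force on a finger pad.
Only numpy, scipy, OpenCV 4.12 (cv2) and the standard library are available. Lean on these libraries where they do the work, as an engineer would, in place of code of your own. Each camera call takes 0.05 s, during which the arm holds its last target. There are 200 camera calls.

## Working session

There is one attempt and no reset: what is moved stays moved. The work goes in short steps, Python scripts to look and compute and a tool call to move; the robot and the scene stay as the last step left them, time stands still between calls to the robot, and variables do not carry over. Pictures are saved under pics/ and viewed, at most 10 in all, crops included, and the job is handed in when it is done.

```bash
mkdir -p pics; ls; python3 - <<'E'
from workcell import manip
import cv2
for n in("scene","top"):
    c=manip.camera(n); cv2.imwrite(f"pics/{n}0.png",c["pixels"]); print(n,c["fx"],c["cx"],c["cy"],c["k1"],c["extrinsics"])
s=manip.read_state(); print(s)
E
```

```text
pics
workcell.py
scene 445.47694314714926 313.80885549061225 202.68871065961733 -0.03125044445230412 [[ 0.97869276  0.17634317 -0.10518346  0.39411267]
 [-0.20506475  0.81340448 -0.54435429 -0.59670016]
 [-0.01043646  0.55432503  0.83223485  0.88485732]
 [ 0.          0.          0.          1.        ]]
top 500.72708948958365 320.64986389713 200.3361602981765 -0.1589485660755122 [[-0.04018679  0.97900597 -0.19983076  0.28035353]
 [-0.99918884 -0.03885705  0.01057345 -0.04577411]
 [ 0.00258664  0.20009358  0.97977338  1.09940187]
 [ 0.          0.          0.          1.        ]]
{'t': 0.1, 'qpos': array([-1.28399424e+00,  3.42680379e-01,  1.52490829e+00, -1.57070257e-05,
        1.27537412e+00, -1.46017172e-01]), 'qvel': array([-0.0006362 , -0.00088288, -0.00247816, -0.00150539, -0.00090129,
        0.00047953]), 'effort': array([ 1.96945803e-03, -4.32005596e+01, -2.44693422e+01,  7.20109977e-02,
        5.26229572e-02, -5.52396511e-05]), 'position': array([ 0.22010931, -0.47624553,  0.22610487]), 'orientation': array([ 9.76673961e-01,  2.14726579e-01, -5.56768654e-05, -6.82842205e-04]), 'contact_force': array([ 0.12424677, -0.18668026, -0.09008475]), 'torque': array([-0.00182341, -0.00870355,  0.04146971]), 'gripper_force': 0.0, 'grip_width': 0.09142492495592659}
```

View pics/scene0.png

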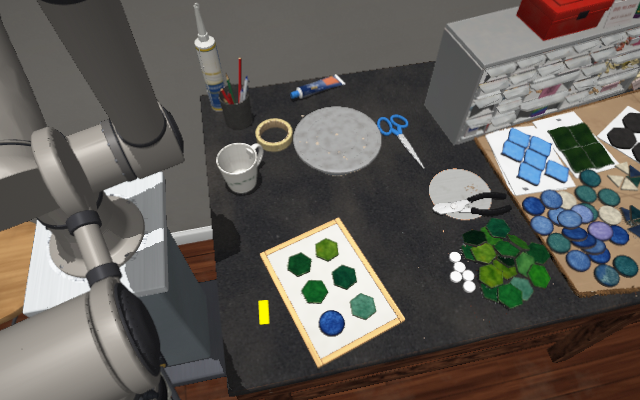

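View pics/top0.png

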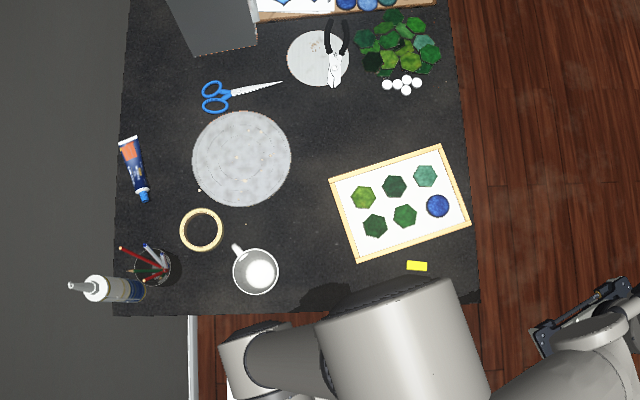

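Both views show the panel with the blue disc as its corner tile: scene (332,323), top (437,205). The yellow wedge is at scene (264,312), and the cup and tape are far away.

```bash
cat > h.py <<'E'
from workcell import manip
import cv2, numpy as np
from scipy.spatial.transform import Rotation as R
def ray(c,u,v):
    K=np.array([[c["fx"],0,c["cx"]],[0,c["fy"],c["cy"]],[0,0,1.]])
    x,y=cv2.undistortPoints(np.array([[[u,v]]],float),K,np.array([c["k1"],0,0,0,0.]))[0,0]
    # k1 model: drawn = (1+k1 r^2) * ray, the OpenCV convention
    E=c["extrinsics"]; return E[:3,3],E[:3,:3]@np.array([x,-y,-1])
def onz(c,u,v,z):
    o,d=ray(c,u,v); return o+d*(z-o[2])/d[2]
def tri(r1,r2):
    A=[];b=[]
    for o,d in(r1,r2):
        d=d/np.linalg.norm(d);P=np.eye(3)-np.outer(d,d);A.append(P);b.append(P@o)
    return np.linalg.lstsq(np.vstack(A),np.hstack(b),rcond=None)[0]
E
python3 - <<'E'
from h import *
rs=[]
for n,(x0,y0,x1,y1) in dict(scene=(255,215,405,365),top=(325,140,475,265)).items():
    c=manip.camera(n); h=cv2.cvtColor(c["pixels"],cv2.COLOR_BGR2HSV)
    for nm,lo,hi,z in(("blue",(100,110,40),(130,255,255),.0235),("green",(30,60,20),(95,255,255),.017)):
        m=cv2.inRange(h,lo,hi); k=np.zeros_like(m);k[y0:y1,x0:x1]=m[y0:y1,x0:x1]
        for q in cv2.findContours(k,cv2.RETR_EXTERNAL,cv2.CHAIN_APPROX_NONE)[0]:
            if cv2.contourArea(q)<150: continue
            (u,v),(a,b),_=cv2.fitEllipse(q)
            print(n,nm,round(u,1),round(v,1),round(a,1),round(b,1),onz(c,u,v,z).round(4))
            if nm=="blue": rs.append(ray(c,u,v))
print(tri(*rs))
s=manip.read_state();p=s["position"];M=R.from_quat(s["orientation"]).as_matrix()
print(M.round(3)); t=tri(*rs); print("tool delta to above:",M.T@(np.array([t[0],t[1],.06])-p))
E
```

```text
scene blue 331.4 322.6 23.6 24.1 [ 0.4785 -0.3189  0.0235]
scene green 362.6 306.1 22.5 24.4 [ 0.5489 -0.2966  0.017 ]
scene green 314.4 291.4 22.4 23.7 [ 0.4597 -0.2452  0.017 ]
scene green 344.1 276.8 21.1 22.8 [ 0.5277 -0.2262  0.017 ]
scene green 299.1 264.3 20.8 22.2 [ 0.4403 -0.1777  0.017 ]
scene green 326.4 249.3 20.4 22.1 [ 0.5057 -0.1548  0.017 ]
top blue 437.7 205.4 19.8 20.9 [ 0.4782 -0.3154  0.0235]
top green 374.9 225.5 21.8 22.0 [ 0.4403 -0.1739  0.017 ]
top green 404.7 215.6 21.6 21.8 [ 0.4595 -0.2411  0.017 ]
top green 363.1 196.7 21.5 22.2 [ 0.5055 -0.1516  0.017 ]
top green 393.9 185.9 20.7 21.4 [ 0.5275 -0.222   0.017 ]
top green 424.8 175.5 20.2 21.4 [ 0.5487 -0.2936  0.017 ]
[ 0.4792236  -0.31693833  0.01734568]
[[ 0.908  0.419 -0.   ]
 [ 0.419 -0.908  0.001]
 [ 0.    -0.001 -1.   ]]
tool delta to above: [ 0.30203947 -0.03594249  0.16641722]
```
Target (0.4785,-0.317). Good.

Target is about (0.4785, -0.317). The two views agree within 3.5 mm. I'm moving over it with the fingers closed.

The rows are not in the units I measure in: shifts go in units of 5 mm and turns go in units of 0.1 rad. I convert before sending: 0.037 m is 7.4, 0.01 m is 2.

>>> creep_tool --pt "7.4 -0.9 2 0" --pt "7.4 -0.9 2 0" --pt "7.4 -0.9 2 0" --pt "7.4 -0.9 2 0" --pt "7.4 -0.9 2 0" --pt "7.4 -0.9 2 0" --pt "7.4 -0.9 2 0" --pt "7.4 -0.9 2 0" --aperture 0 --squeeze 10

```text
refused: deltas[0]: [7.4, -0.9, 2, 0] is not of type 'object' (schema: type "object"). Nothing was moved.
```

Nothing moved. I misread the format; it is a list of objects with named fields. Resending.

>>> creep_tool --deltas '[{"sx":7.4, "sy":-0.9, "sz":2}, {"sx":7.4, "sy":-0.9, "sz":2}, {"sx":7.4, "sy":-0.9, "sz":2}, {"sx":7.4, "sy":-0.9, "sz":2}, {"sx":7.4, "sy":-0.9, "sz":2}, {"sx":7.4, "sy":-0.9, "sz":2}, {"sx":7.4, "sy":-0.9, "sz":2}, {"sx":7.4, "sy":-0.9, "sz":2}]' --aperture 0 --squeeze 10

```text
t: 0.87
position: [0.4751, -0.3185, 0.1461]
orientation: [0.977, 0.215, -0.0, -0.0]
contact_force: [0.2, -0.5, 0.2]
grip_width: 0.0429
gripper_force: 0.0
```

```bash
cat > d.py <<'E'
from h import *
s=manip.read_state();p=s["position"];M=R.from_quat(s["orientation"]).as_matrix()
print(s["t"],p.round(4),s["contact_force"].round(2),s["grip_width"]," delta",(M.T@(np.array([.4785,-.317,.035])-p)).round(4))
E
python3 d.py
```

```text
0.8667 [ 0.4751 -0.3185  0.1461] [ 0.24 -0.45  0.24] 0.04287193132930972  delta [3.700e-03 1.000e-04 1.111e-01]
```

>>> creep_tool --deltas '[{"sz":6}, {"sz":6}, {"sz":4}, {"sz":2}, {}, {}, {}, {}]'

```text
t: 1.53
position: [0.4745, -0.3207, 0.0584]
orientation: [0.977, 0.215, 0.001, 0.001]
contact_force: [0.2, 0.4, 0.2]
grip_width: 0.0004
gripper_force: 0.0
```

```bash
python3 d.py; python3 - <<'E'
from h import *
o=[]
for n,(a,b) in dict(scene=(332,300),top=(437,205)).items():
    p=manip.camera(n)["pixels"][b-65:b+65,a-65:a+65]; o.append(cv2.resize(p,(390,390),interpolation=cv2.INTER_CUBIC))
cv2.imwrite("pics/c1.png",np.hstack(o))
E
```

```text
1.5333 [ 0.4745 -0.3207  0.0584] [0.17 0.36 0.21] 0.00043736868382189634  delta [ 0.0051 -0.0017  0.0234]
```

View pics/c1.png

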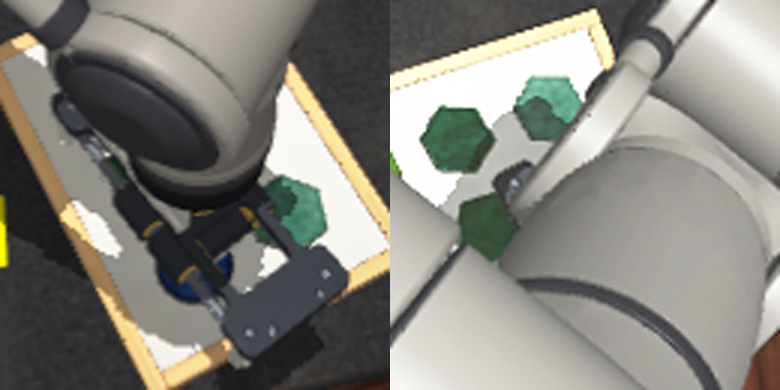

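The closed fingers are over the blue disc, seen at scene crop (195,275), with the greens clear. I'm correcting about 5 mm and descending slowly.

>>> creep_tool --deltas '[{"sx":1, "sy":-0.34, "sz":2}, {"sz":2}, {"sz":1}, {"sz":0.4}, {}, {}]'

```text
t: 2.13
position: [0.4776, -0.3161, 0.0294]
orientation: [0.977, 0.215, -0.0, -0.0]
contact_force: [-0.1, 0.3, -0.3]
grip_width: 0.0002
gripper_force: 0.0
```

```bash
python3 d.py
```

```text
2.1333 [ 0.4776 -0.3161  0.0294] [-0.14  0.25 -0.27] 0.00018238618479128333  delta [ 0.0005  0.0012 -0.0056]
```

Within 1.5 mm of centre. Pressing in small steps.

To row units: 0.002 m is 0.4, 0.001 m is 0.2.

>>> creep_tool --deltas '[{"sz":0.4}, {"sz":0.4}, {"sz":0.2}, {"sz":0.2}, {}, {}]'

```text
t: 2.63
position: [0.4776, -0.3162, 0.0237]
orientation: [0.977, 0.215, -0.0, 0.0]
contact_force: [-0.5, 0.9, -1.0]
grip_width: 0.0004
gripper_force: 0.0
```

```bash
python3 d.py
```

```text
2.6333 [ 0.4776 -0.3162  0.0237] [-0.49  0.86 -1.02] 0.0003773319048940856  delta [ 0.0004  0.0011 -0.0113]
```

>>> creep_tool --deltas '[{"sz":0.2}, {"sz":0.2}, {}, {}]'

```text
t: 2.97
position: [0.4778, -0.3162, 0.022]
orientation: [0.977, 0.215, 0.0, 0.0]
contact_force: [0.2, -0.7, 2.1]
grip_width: 0.0004
gripper_force: 1.2
```

```bash
python3 d.py
```

```text
2.9667 [ 0.4778 -0.3162  0.022 ] [ 0.23 -0.67  2.1 ] 0.0003946589054746624  delta [ 0.0003  0.001  -0.013 ]
```

To row units: 0.001 m is 0.2.

>>> creep_tool --deltas '[{"sz":0.2}, {}, {"sz":0.2}, {}, {"sz":0.2}, {}, {}]'

```text
t: 3.55
position: [0.4778, -0.3163, 0.0187]
orientation: [0.977, 0.215, 0.0, 0.0]
contact_force: [0.2, 0.2, 3.4]
grip_width: 0.0003
gripper_force: 1.9
```

>>> creep_tool --deltas '[{"sz":0.2}, {}, {}]'

```text
t: 3.8
position: [0.4778, -0.3163, 0.0177]
orientation: [0.977, 0.215, 0.0, 0.0]
contact_force: [0.3, -1.2, 4.6]
grip_width: 0.0003
gripper_force: 1.9
```

```bash
python3 d.py
```

```text
3.8 [ 0.4778 -0.3163  0.0177] [ 0.3  -1.18  4.56] 0.00025876128258003634  delta [ 0.0004  0.001  -0.0173]
```

To row units: 0.0005 m is 0.1.

>>> creep_tool --deltas '[{"sz":0.1}, {}, {"sz":0.1}, {}, {}]'

```text
t: 4.22
position: [0.4777, -0.3162, 0.0167]
orientation: [0.977, 0.215, 0.0, 0.0]
contact_force: [0.5, -0.2, 3.2]
grip_width: 0.0005
gripper_force: 1.9
```

>>> creep_tool --deltas '[{"sz":0.1}, {}, {}]'

```text
t: 4.47
position: [0.4778, -0.3163, 0.0164]
orientation: [0.977, 0.215, 0.0, 0.0]
contact_force: [0.3, -0.3, 6.2]
grip_width: 0.0008
gripper_force: 2.7
```

```bash
python3 d.py
```

```text
4.4667 [ 0.4778 -0.3163  0.0164] [ 0.3  -0.29  6.16] 0.0007631394078772497  delta [ 0.0003  0.001  -0.0186]
```

To row units: 0.0005 m is 0.1.

>>> creep_tool --deltas '[{"sz":0.1}, {}, {}]'

```text
t: 4.72
position: [0.4778, -0.3163, 0.0161]
orientation: [0.977, 0.215, 0.0, 0.0]
contact_force: [1.1, -0.0, 5.9]
grip_width: 0.0003
gripper_force: 3.5
```

>>> creep_tool --deltas '[{"sz":0.1}, {}, {}]'

```text
t: 4.97
position: [0.4778, -0.3163, 0.0158]
orientation: [0.977, 0.215, 0.0, 0.0]
contact_force: [-0.2, 0.3, 9.1]
grip_width: 0.0003
gripper_force: 4.3
```

To row units: 0.0005 m is 0.1.

>>> creep_tool --deltas '[{"sz":0.1}, {}, {}]'

```text
t: 5.22
position: [0.4778, -0.3163, 0.0155]
orientation: [0.977, 0.215, 0.0, 0.0]
contact_force: [-0.8, 0.3, 9.7]
grip_width: 0.0002
gripper_force: 5.2
```

>>> creep_tool --deltas '[{"sz":0.1}, {}, {}, {}]'

```text
t: 5.55
position: [0.4778, -0.3163, 0.0152]
orientation: [0.977, 0.215, 0.0, 0.0]
contact_force: [-1.7, 1.6, 11.8]
grip_width: 0.0006
gripper_force: 6.0
```

>>> creep_tool --deltas '[{"sz":0.1}, {}, {}, {}]'

```text
t: 5.88
position: [0.4778, -0.3163, 0.0149]
orientation: [0.977, 0.215, 0.0, 0.0]
contact_force: [-1.7, 0.7, 14.0]
grip_width: 0.0006
gripper_force: 6.8
```

>>> creep_tool --deltas '[{}, {}, {}]'

```text
t: 6.13
position: [0.4778, -0.3163, 0.0149]
orientation: [0.977, 0.215, 0.0, 0.0]
contact_force: [-1.7, 1.7, 14.2]
grip_width: 0.0002
gripper_force: 6.8
```

At 14 N with the stiffness of the stop: it's fully down. I'm withdrawing straight up, then back the way I came.

>>> creep_tool --deltas '[{"sz":-0.4}, {"sz":-0.6}, {"sz":-2}, {"sz":-6}, {"sz":-8}, {"sz":-8}, {"sz":-6}, {}]'

```text
t: 6.8
position: [0.4799, -0.318, 0.1758]
orientation: [0.977, 0.215, 0.003, 0.005]
contact_force: [0.5, -1.2, 0.4]
grip_width: 0.0007
gripper_force: 0.0
```

>>> creep_tool --deltas '[{"sx":-7.4, "sy":0.9, "sz":-2}, {"sx":-7.4, "sy":0.9, "sz":-2}, {"sx":-7.4, "sy":0.9, "sz":-2}, {"sx":-7.4, "sy":0.9, "sz":-2}, {"sx":-7.4, "sy":0.9, "sz":-2}, {"sx":-7.4, "sy":0.9}, {"sx":-7.4, "sy":0.9}, {}]'

```text
t: 7.47
position: [0.2506, -0.4559, 0.2184]
orientation: [0.977, 0.212, -0.001, -0.0]
contact_force: [-0.6, -0.4, 0.5]
grip_width: 0.0002
gripper_force: 0.0
```

```bash
python3 - <<'E'
from h import *
o=[];rs=[]
for n,(x0,y0,x1,y1) in dict(scene=(255,215,405,365),top=(325,130,475,280)).items():
    c=manip.camera(n); h=cv2.cvtColor(c["pixels"],cv2.COLOR_BGR2HSV)
    o.append(cv2.resize(c["pixels"][y0:y1,x0:x1],(390,390)))
    for nm,lo,hi,z in(("blue",(100,110,40),(130,255,255),.017),("green",(30,60,20),(95,255,255),.017)):
        m=cv2.inRange(h,lo,hi); k=np.zeros_like(m);k[y0:y1,x0:x1]=m[y0:y1,x0:x1]
        for q in cv2.findContours(k,cv2.RETR_EXTERNAL,cv2.CHAIN_APPROX_NONE)[0]:
            if cv2.contourArea(q)<150: continue
            (u,v),(a,b),_=cv2.fitEllipse(q)
            print(n,nm,round(u,1),round(v,1),round(a,1),round(b,1),onz(c,u,v,z).round(4))
cv2.imwrite("pics/c2.png",np.hstack(o))
E
```

```text
scene blue 331.4 323.4 23.6 23.9 [ 0.4789 -0.3183  0.017 ]
scene green 362.7 306.1 22.5 24.2 [ 0.549  -0.2967  0.017 ]
scene green 314.3 291.4 22.4 23.8 [ 0.4596 -0.2451  0.017 ]
scene green 344.1 276.8 21.1 22.8 [ 0.5277 -0.2262  0.017 ]
scene green 299.1 264.2 20.7 22.3 [ 0.4403 -0.1776  0.017 ]
scene green 326.4 249.3 20.3 22.0 [ 0.5056 -0.1548  0.017 ]
top blue 437.0 205.8 19.8 20.8 [ 0.4785 -0.3154  0.017 ]
top green 374.9 225.4 21.7 22.0 [ 0.4404 -0.1739  0.017 ]
top green 404.7 215.6 21.6 21.8 [ 0.4595 -0.2411  0.017 ]
top green 363.1 196.8 21.6 22.1 [ 0.5055 -0.1516  0.017 ]
top green 393.7 185.5 20.4 20.9 [ 0.5283 -0.2214  0.017 ]
top green 424.8 175.5 20.2 21.4 [ 0.5488 -0.2936  0.017 ]
```

View pics/c2.png

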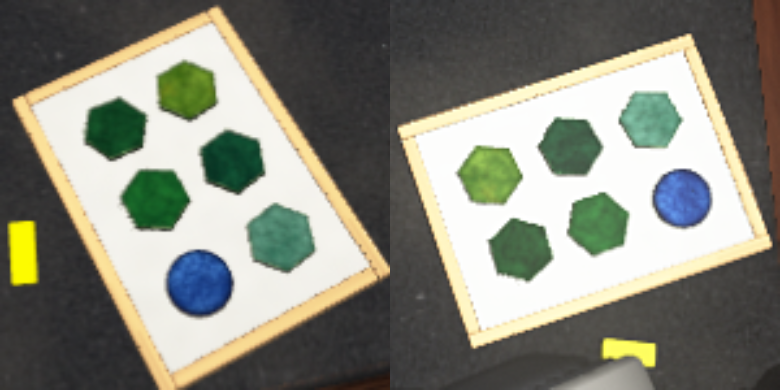

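The tiles read the same in both views as before. The blue disc (scene 331,323; top 437,206) shifted as a drop of about 5 mm would, and it now has the same parallax as its green neighbours. The arm is clear.

```bash
python3 -c "
from workcell import manip
print(manip.hand_in())"
```

```text
the job is handed in; nothing more can be done
None
```

The round blue tile is pressed down to its stop, level with the green tiles to within about 1 mm by camera. The highest force I read was about 14 N, no green tile shifted measurably in the before-and-after pictures, the arm is withdrawn, and the job was handed in after about 8 s of robot time.

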